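# Snap an enamel medallion into a carved plaque

## Task

Ease the blue enamel medallion, face up, into the round recess of the carved plaque without forcing it (under 15 N against the plaque while it is in the fingers) and let go; then, holding the wooden pusher upright by its square grip, press straight down with the cork foot until it snaps fully home, and keep pressing for one full second with at least 15 N so that the adhesive under its rim takes, but never over 25 N, which would chip the enamel. Finally stand the pusher upright on the bench clear of the plaque, and leave the chisel, the tub and the wood blank where they are.

Things in the scene. Friction and masses are not known exactly. Their poses are not given: they have to be found in the camera images.
- medallion_mid (a point): Centre of the loose round medallion, half-way up (18.5 mm above its underside), z up; 37 mm tall, 80 g, standing face up on the bench. Aluminium stem: 28 mm wide at the underside, tapering out to 38 mm at 8 mm up, a groove 32 mm wide 9.5 to 17.5 mm up, 38 mm wide again to 28 mm; above it a brass rim 44 mm wide, 9 mm thick, with a fragile blue face. Lift it by the rim; its heading does not matter.
- recess (a point): Centre of the recess mouth on the plaque's top face, z up; 49 to 67 mm above the bench, as the packing under the plaque differs. The recess is round, 39.5 mm wide (mouth chamfered by 3 mm) and 32 mm deep; four spring-loaded steel balls stand about 3 mm out of its wall, 15 mm below the mouth.
- pusher_mid (a point): Centre of the loose pusher, half-way up (48 mm above its underside), z up along its grip; 96 mm tall, 160 g, standing upright on the bench. A round wooden foot 40 mm in diameter and 20 mm high, faced with 8 mm of cork underneath, carries a square pale wooden grip 30 x 30 mm (sides along its x and y) from 20 to 96 mm up.
- medallion: The medallion again; origin at the centre of its underside. Set loosely in the recess its stem rests on spring balls, its middle about level with the mouth (rim about 9 mm above the wood). Pressed, it forces the balls apart: the push rises to 6 to 16 N depending on friction, then drops as they snap into the groove. Home, the rim rests on the wood, its middle 9.5 mm below the mouth; the push then rises steeply.
- pusher: The pusher of point pusher_mid; origin at the centre of its underside (cork).
- chisel_mid (a point): Middle of a small chisel lying on the bench, 190 mm long along its x, 16 mm thick; leave it alone.
- tub_mid (a point): Middle of a tub with a yellow lid, 70 mm in diameter, 75 mm tall; leave it alone.
- blank_mid (a point): Middle of a wooden blank lying on the bench, 50 x 90 x 28 mm (its x, y, z); leave it alone.
- plaque: The carved plaque: a pale wooden block, 100 x 120 x 45 mm (its x, y, z), fixed on plywood packing 130 x 150 mm wide and 4 to 22 mm thick. Origin at the centre of the block's underside, 45 mm straight below the recess mouth.
There are look-alikes about, which are no part of the job. Leave any orange or purple look-alike of the pusher alone. What is shaped like the medallion but purple is not meant.

How it is judged (in metres and radians):
On the way, in this order (a step that is already met when the one before it is completed fails the run):
1. the medallion rests in the recess mouth, still proud, and is let go (horizontal distance between medallion_mid and recess below 0.006 m and z of medallion_mid in the frame of recess between -0.004 and 0.005 m and angle between medallion's own z axis and vertical below 0.25 rad and contact force between the fingers and medallion below 0.1 N), for 0.2 s.
2. the held pusher presses on the still proud medallion (contact force between pusher and medallion above 3 N and contact force between the fingers and pusher above 1 N and z of medallion_mid in the frame of recess above -0.0065 m), for 0.02 s.
3. the medallion, fully home in the recess, is kept pressed by the pusher with at least 15 N for a second (horizontal distance between medallion_mid and recess below 0.003 m and z of medallion_mid in the frame of recess below -0.0077 m and angle between medallion's own z axis and vertical below 0.07 rad and contact force between pusher and medallion above 15 N), for 0.9 s.
At the end, for the whole second after the job is handed in: The medallion is fully home, face up, in the recess (middle within 3 mm sideways and at least 7.7 mm below the mouth, i.e. rim within 1.8 mm of the wood, tilt under 4 degrees) and at rest; the pusher stands upright (within 6 degrees) and still on the bench, its middle over 100 mm from the recess (horizontal distance between medallion_mid and recess below 0.003 m and z of medallion_mid in the frame of recess below -0.0077 m and angle between medallion's own z axis and vertical below 0.07 rad and height (world z) of pusher_mid below 0.056 m and angle between pusher's own z axis and vertical below 0.1 rad and horizontal distance between pusher_mid and recess above 0.1 m and linear speed of each of pusher, medallion below 0.02 m/s); the robot touches nothing.
It fails at once if the medallion is forced against the plaque with more than 15 N while the fingers hold or push it (contact force between the fingers and medallion above 1 N and contact force between medallion and plaque above 15 N).
It fails at once if the pusher bears on the medallion with more than 25 N (contact force between pusher and medallion above 25 N).
It fails at once if the pusher is tilted more than 14 degrees while pressing on the medallion (contact force between pusher and medallion above 3 N and angle between pusher's own z axis and vertical above 0.25 rad).
It fails at once if the chisel, the tub or the wood blank is moved more than 20 mm (distance of any of chisel_mid, tub_mid, blank_mid from where it was at the start of the episode above 0.02 m).
It also fails if it takes over 64 s, if anything falls off the work surface, if the arm or the gripper's body presses on something with over 40 N, if the wrist force passes 120 N, or if a joint passes its speed limit or range.

## Robot

A 7-joint arm with a two-finger parallel gripper is mounted at the origin on the work surface. World frame = base frame: x ahead of the robot, y to its left, z up, the work surface at z = 0. Lengths are in mm, angles in degrees, forces in N, time in s.
With the tool pointing down it reaches from about 400 to 900 mm from the base axis. Payload 5.5 kg.
Tool frame: the origin (TCP) lies at the very end of the fingers, on their centre line; the grasp point (between the pads) lies 19 mm behind it; z points along the fingers, y is the line along which they close (so a half turn about z gives the same grasp; the last joint's range is limited). The gripper opens to 85 mm and grips with 20 to 120 N. Pads are 22 mm wide; open, the fingers measure 114 mm over their backs; the gripper's body (76 mm by 85 mm) begins 54 mm behind the grasp point. The pads swing forward as they close: fully open they stand 13 mm farther back than shut.
Start: joints at [87.445, 28.699, -24.465, 88.831, 12.651, 65.22, -12.049], TCP at [196.959, -619.441, 231.31] pointing down, gripper open.
Joint ranges: [-164.97, 164.97], [-17.58, 116.51], [-87.97, 89.64], [11.32, 138.91], [-80.73, 260.73], [10.89, 115.49], [-147.41, 147.41]. Speed limits (degrees/s): [147.25, 147.25, 180, 180, 180, 180, 180].

## Interface

Orientations are given as [roll, pitch, yaw] about the fixed x, y, z axes, in that order (R = Rz(yaw) Ry(pitch) Rx(roll)).
In Python, from workcell import env gives the robot as it stands. Calls block until the motion is done:
- env.reach(position, orientation): joint-space move of the TCP to a pose.
- env.move_l(position, ori=None, vel=150): straight line of the TCP; ori=None keeps the orientation; vel is the mean speed in mm/s.
- env.set_joints(angles): joint-space move.
- env.release() and env.grasp(): open the fingers fully, or close them until they stop; the grip force is fixed at half the most.
- env.sleep(seconds).
- env.inverse_kinematics(position, orientation): joint angles nearest the present ones, or None.
- env.state(): the state.
- env.snapshot(name): name is "scene" or "top" or "wrist"; returns (picture, depth): 400x640x3 uint8, red, green, blue; 400x640 float32, mm along the optical axis (not along the pixel's ray), 0 where there is no reading.
- env.camera_info(name): a dict with "fx", "fy", "cx", "cy" (pixels), "R" (3x3) and "t" (3): a world point X has camera coordinates R X + t. Camera axes: x right, y down, z forward; pixel columns grow to the right and rows downward; lengths in mm; the calibration is good to about 2 mm. A picture is of the moment at which its call begins: read the wrist's pose just before it. camera_info takes no time and is no camera call; for the wrist camera it gives the pose at the moment of the call.
A pose or a line that the arm cannot do raises env.IKError and nothing moves.
- env.close_job(): hands the job in; it is judged then, once.
The state is a dict: "time": time; "joint_pos": joint angles; "joint_velocities": joint speeds; "effort": joint torques, N m; "ee_pos": TCP position; "eef_rot": TCP orientation; "wrist_force": force on the tool from outside, world axes, zero at the start; "moment": the same for the moment, N m; "width": finger opening in mm; "grasp_force": force on a finger pad.
Only numpy, scipy, OpenCV 4.12 (cv2) and the standard library are available. Lean on these libraries where they do the work, as an engineer would, in place of code of your own. Each camera call takes 0.05 s, during which the arm holds its last target. There are 200 camera calls.

## Working session

There is one attempt and no reset: what is moved stays moved. The work goes in short steps, each a Python script; the robot and the scene stay as the last script left them, time stands still between calls to the robot, and variables do not carry over. Pictures are saved under pics/ and viewed, at most 10 in all, crops included, and the job is handed in when it is done.

```bash
ls; mkdir -p pics
cat > h.py <<'E'
import numpy as np, cv2
from workcell import env
def snap(n,save=None):
    ci=env.camera_info(n); im,d=env.snapshot(n)
    if save: cv2.imwrite(f'pics/{save}.png',im[:,:,::-1])
    v,u=np.mgrid[:400,:640]
    P=np.stack([(u-ci['cx'])/ci['fx']*d,(v-ci['cy'])/ci['fy']*d,d],-1)
    W=(P-np.array(ci['t']))@np.array(ci['R'])
    W[d<=0]=np.nan
    return im,d,W
E
python3 - <<'E'
from h import *
for n in('top','scene'):
    im,d,W=snap(n,n+'0'); np.save(n+'0.npy',W)
    ci=env.camera_info(n);R=np.array(ci['R']);print(n,-R.T@np.array(ci['t']),R[2],ci['fx'])
    cv2.imwrite(f'pics/{n}0.png',im[:,:,::-1])
s=env.state();print(s)
E
```

```text
pics
top [ 433.8763417   -17.8452795  1085.86587432] [ 0.10513863  0.0346211  -0.99385474] 464.37028333902043
scene [932.73133071 429.91226271 552.38193193] [-0.51352784 -0.58667519 -0.62617999] 371.54289071720285
{'time': 0.1, 'joint_pos': array([ 87.44554486,  28.74961449, -24.45390322,  88.88457377,
        12.65048403,  65.21991854, -12.04874241]), 'joint_velocities': array([-0.05322216, -0.15243925,  0.01804274, -0.0814632 , -0.05949673,
        0.02758402,  0.00219871]), 'effort': array([-1.06571900e-02, -5.70817673e+01, -5.83834469e+00, -2.81753290e+01,
        1.05741568e-02,  5.50032491e-03,  1.57374683e-05]), 'ee_pos': array([ 196.68950046, -618.87696189,  230.35618611]), 'eef_rot': array([-1.79899081e+02, -4.11290192e-03,  1.76373380e+01]), 'wrist_force': array([-0.04480419, -1.06166322,  0.34214359]), 'moment': array([ 0.00058809, -0.03250947, -0.00299174]), 'grasp_force': 0.0, 'width': 85.41452137604811}
```

View pics/top0.png

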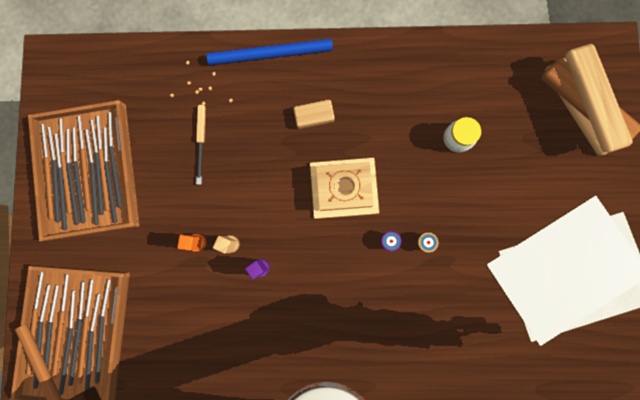

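View pics/scene0.png

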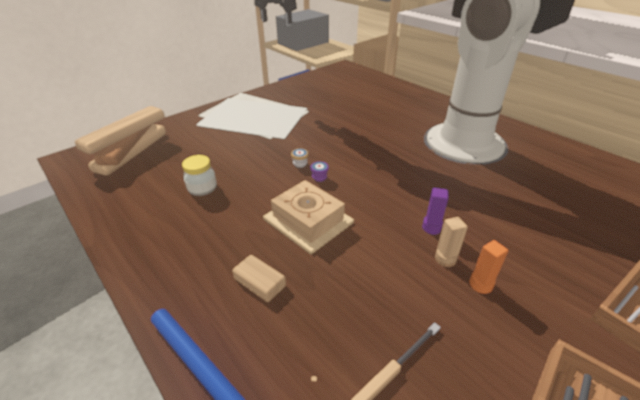

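Pushers in top: orange (190,242), pale (227,244), purple (258,269); the pale wood one fits. Medallions: purple (391,241), brass/blue (428,242); the right one fits. I'll confirm both in an enlarged crop.

Run:
```python
from h import *
im=cv2.imread('pics/top0.png'); W=np.load('top0.npy')
a=cv2.resize(im[222:290,160:280],None,fx=5,fy=5,interpolation=2); b=cv2.resize(im[222:262,370:450],None,fx=7.5,fy=7.5,interpolation=2)
c=np.zeros((640,600,3),np.uint8); c[:340]=a; c[340:640]=b
cv2.imwrite('pics/crop.png',cv2.resize(c,(560,597)))
def top(u0,u1,v0,v1,z0,z1):
    P=W[v0:v1,u0:u1].reshape(-1,3); P=P[(P[:,2]>z0)&(P[:,2]<z1)]
    xy=P[:,:2].astype(np.float32); r=cv2.minAreaRect(xy)
    print(len(P),P.mean(0).round(1),'rect',np.round(r[0],1),np.round(r[1],1),round(r[2],1), 'zmed',np.median(P[:,2]).round(1))
top(415,442,228,256,31,45)   # medallion
top(378,404,228,256,31,45)
top(208,244,228,260,90,105)  # pusher top
top(175,208,228,260,85,105)
top(240,275,255,285,85,105)
top(300,385,150,222,45,75)   # plaque
top(190,210,100,190,5,40); top(285,340,95,135,20,40); top(435,490,110,160,60,90)
np.set_printoptions(suppress=True,linewidth=150)
print(W[186,330:362,:].round(1)[::3])
```

```text
306 [ 427.7 -230.5   38. ] rect [ 427.6 -230.6] [42.4 40.1] 89.8 zmed 38.1
307 [ 430.8 -148.6   38. ] rect [ 430.8 -148.7] [42.3 41.5] 43.3 zmed 38.1
201 [425.8 218.3  96.5] rect [425.6 219. ] [30.5 30.1] 66.4 zmed 96.5
208 [430.2 296.2  95.8] rect [430.3 298. ] [32.  29.8] 80.0 zmed 96.1
208 [371.8 147.8  96.2] rect [371.5 148.7] [30.  30.1] 34.6 zmed 96.5
2173 [554.4 -46.3  54.7] rect [554.8 -46.3] [100.4 120.1] 4.0 zmed 54.7
472 [674.5 293.7  13.6] rect [661.  296.5] [208.8  45.9] 1.0 zmed 14.2
804 [728.   23.1  28.3] rect [729.1  23.6] [51.6 90.4] 12.4 zmed 28.5
646 [ 669.1 -312.7   75.1] rect [ 670.3 -314.5] [58.7 61.2] 44.6 zmed 75.6
[[552.9 -14.2  55.6]
 [553.  -20.9  54. ]
 [556.1 -27.9  26.9]
 [556.4 -34.8  23.8]
 [556.6 -41.8  21.6]
 [556.1 -48.5  25.3]
 [556.4 -55.5  22.2]
 [556.3 -62.4  22.4]
 [552.4 -67.7  56.1]
 [552.1 -74.2  57.6]
 [552.5 -81.1  54. ]]
```

View pics/crop.png

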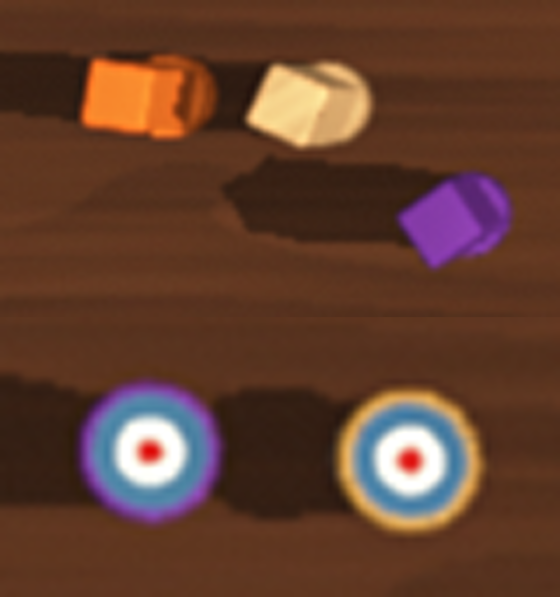

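Crop confirms it: the brass-rimmed medallion on the right at (428,242) in top and the pale wooden pusher at (227,244) are the ones meant. Now I'll take a wrist look over the recess and then the medallion, with the same orientation and same height above each, so that calibration errors cancel.

```bash
cat >> h.py <<'E'
def go(p,yaw,vel=150,l=True):
    (env.move_l(p,[180,0,yaw],vel) if l else env.reach(p,[180,0,yaw]))
    s=env.state(); return s
def plane_pts(ci,uv,z):
    R=np.array(ci['R']);t=np.array(ci['t']);C=-R.T@t
    d=np.c_[(uv[:,0]-ci['cx'])/ci['fx'],(uv[:,1]-ci['cy'])/ci['fy'],np.ones(len(uv))]@R
    return C+d*((z-C[2])/d[:,2])[:,None]
def mask_circle(mask,ci,z):
    cs,_=cv2.findContours(mask.astype(np.uint8),cv2.RETR_EXTERNAL,cv2.CHAIN_APPROX_NONE)
    c=max(cs,key=cv2.contourArea)[:,0].astype(float)
    P=plane_pts(ci,c,z)[:,:2]
    A=np.c_[2*P,np.ones(len(P))]; s=np.linalg.lstsq(A,(P**2).sum(1),rcond=None)[0]
    r=np.sqrt(s[2]+s[:2]@s[:2]); return s[:2],r,np.std(np.linalg.norm(P-s[:2],axis=1))
E
python3 - <<'E'
from h import *
q=env.state()['joint_pos']
for y in(-90,90): print(y,[np.round(env.inverse_kinematics(p,[180,0,y]),0) for p in([428,-231,190],[555,-46,205],[428,-231,20])])
best=min((-90,90),key=lambda y:np.abs(env.inverse_kinematics([428,-231,190],[180,0,y])-q).max())
print(best)
for n,p in(('med',[428,-231,198]),('rec',[555,-46,216])):
    s=go(p,best,l=False); ci=env.camera_info('wrist'); im,d,W=snap('wrist','w_'+n); np.save(n+'.npy',W); np.save(n+'_im.npy',im)
    import pickle; pickle.dump((ci,s),open(n+'.pkl','wb'))
    R=np.array(ci['R']);print(n,s['time'],s['ee_pos'],s['eef_rot'],-R.T@ci['t'],R[2])
a=np.vstack([cv2.imread('pics/w_med.png'),cv2.imread('pics/w_rec.png')]);cv2.imwrite('pics/w.png',cv2.resize(a,(480,600)))
E
```

```text
-90 [array([ -28.,   24.,   65.,  116.,  -27.,   56., -129.]), array([ -51.,   43.,   78.,  106.,  -45.,   70., -138.]), array([ -15.,   42.,   52.,  122.,  -52.,   42., -109.])]
90 [array([ 69.,  20., -52., 114.,  19.,  55.,   8.]), array([ 45.,  29., -56., 103.,  27.,  62., -21.]), array([ 58.,  36., -40., 119.,  38.,  38.,  -8.])]
90
med 1.7583 [ 427.74192583 -232.74977594  198.01537526] [1.79993541e+02 2.61104718e-02 8.98097931e+01] [ 427.59899913 -159.13498162  341.0453017 ] [-6.35628244e-04 -2.91713516e-01 -9.56505526e-01]
rec 2.7083 [554.41737588 -48.03171136 215.42058072] [-1.79920218e+02  6.59870093e-02  8.98902124e+01] [554.37274169  25.6870448  358.39319314] [-0.00166263 -0.29241827 -0.95628907]
```

View pics/w.png

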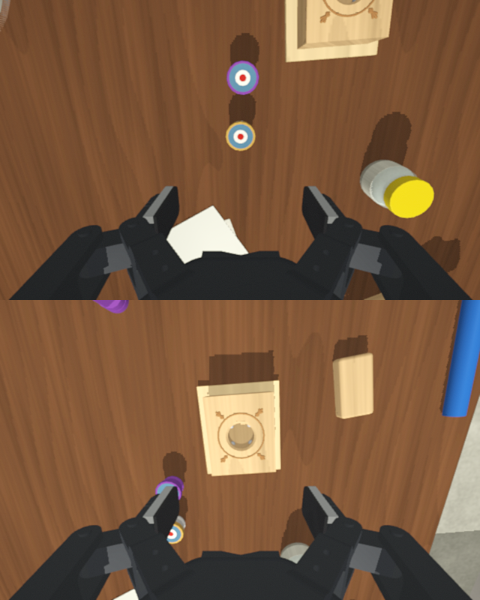

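Wrist views show the brass medallion at about (321,181) and the recess at about (321,180) full-scale, free all round. I'll fit circles to both.

Run:
```python
from h import *
import pickle
out={}
for n,xy in(('med',(428,-231)),('rec',(555,-46))):
    W=np.load(n+'.npy'); im=np.load(n+'_im.npy'); ci,s=pickle.load(open(n+'.pkl','rb'))
    z=W[...,2]; near=np.hypot(W[...,0]-xy[0],W[...,1]-xy[1])
    if n=='med':
        h=np.nanmedian(z[near<12]); m=(z>h-5)&(near<35); 
        red=(im[...,0]>150)&(im[...,1]<90)&(im[...,2]<90)&(near<20); v,u=np.nonzero(red); print('red',plane_pts(ci,np.c_[u,v].mean(0)[None],h))
    else:
        h=np.nanmedian(z[(near>32)&(near<45)]); m=(z<h-2.5)&(near<34)
        m2=(z>h-4)&(near<95); r=cv2.minAreaRect(W[m2][:,:2].astype(np.float32)); print('block',r)
    m=cv2.morphologyEx(m.astype(np.uint8),cv2.MORPH_OPEN,np.ones((3,3)))
    print(n,'z',h,mask_circle(m,ci,h),m.sum())
print(env.state()['ee_pos'])
```

```text
red [[ 427.58053078 -172.79259595  283.50096729]]
med z 283.5009672878353 (array([ 427.59083443, -225.52202643]), np.float64(24.2449413684343), np.float64(9.546404502149636)) 13622
block ((554.141845703125, -44.10820007324219), (34.49180221557617, 149.50074768066406), 89.79479217529297)
rec z 267.2909124984641 (array([554.55526115,   4.11676904]), np.float64(10.044263539656251), np.float64(0.1637936511043696)) 2885
[554.24341627 -48.73870464 215.39025686]
```

```bash
cat > m.py <<'E'
from h import *
import pickle
for n,xy in(('med',(428,-231)),('rec',(555,-46))):
    W=np.load(n+'.npy'); im=np.load(n+'_im.npy'); ci,s=pickle.load(open(n+'.pkl','rb'))
    z=W[...,2]; near=np.hypot(W[...,0]-xy[0],W[...,1]-xy[1]); near[~(z<120)]=999
    if n=='med':
        h=np.nanmedian(z[near<12]); m=(z>h-5)&(near<35); 
        red=(im[...,0]>150)&(im[...,1]<90)&(im[...,2]<90)&(near<12); v,u=np.nonzero(red); print('red',plane_pts(ci,np.c_[u,v].mean(0)[None],h))
    else:
        h=np.nanmedian(z[(near>32)&(near<45)]); m=(z<h-2.5)&(near<34)
        m2=(z>h-4)&(near<95); r=cv2.minAreaRect(W[m2][:,:2].astype(np.float32)); print('block',r)
    m=cv2.morphologyEx(m.astype(np.uint8),cv2.MORPH_OPEN,np.ones((3,3)))
    print(n,'z',h,mask_circle(m,ci,h),m.sum(),s['ee_pos'],s['joint_velocities'].round(1))
E
python3 m.py
```

```text
red [[ 427.50177441 -231.03408493   38.10908276]]
med z 38.109082764818545 (array([ 427.63369252, -230.55829754]), np.float64(21.119070811404413), np.float64(0.5548891439932921)) 1174 [ 427.74192583 -232.74977594  198.01537526] [ 0.2  0.2 -0.1 -0.1 -0.2 -0.1 -0. ]
block ((554.7237548828125, -46.272220611572266), (100.21829986572266, 120.23497009277344), 4.014946937561035)
rec z 54.63943084976072 (array([554.88781951, -45.66069884]), np.float64(19.409074078352027), np.float64(0.47471612158570475)) 989 [554.41737588 -48.03171136 215.42058072] [ 1.5 -0.2  0.8  0.4  0.1  0.  -0.1]
```

```bash
cat >> h.py <<'E'
def goc(p,yaw,vel=150,n=2,tol=.3):
    p=np.array(p,float); c=p.copy(); go(c,yaw,vel)
    for _ in range(n):
        env.sleep(.1); e=p-env.state()['ee_pos']
        if np.abs(e).max()<tol: break
        c+=e; go(c,yaw,40)
    env.sleep(.1); s=env.state(); print('t',round(s['time'],2),'ee',s['ee_pos'].round(2),'F',s['wrist_force'].round(2),'w',round(s['width'],1))
    return c,s
E
python3 - <<'E'
from h import *
go([427.5,-231,120],90,l=False)
goc([427.5,-231,60],90)
goc([427.5,-231,20],90,100)
env.grasp(); env.sleep(.2); s=env.state();print(s['width'],s['grasp_force'],s['ee_pos'],s['wrist_force'])
c,s=goc([s['ee_pos'][0],s['ee_pos'][1],120],90,100,n=0)
im,d,W=snap('wrist','held')
E
```

```text
t 5.08 ee [ 427.48 -230.68   59.68] F [-0.07  0.75  0.21] w 85.5
t 6.42 ee [ 427.4  -230.81   19.76] F [-1.39  0.67  1.4 ] w 85.6
41.35913316087324 59.75722789764404 [ 427.43397206 -230.85840373   20.18652045] [-0.86418172  0.1158695   5.71952884]
t 8.37 ee [ 426.97 -230.54  119.34] F [-0.05 -0.02 -0.49] w 41.5
```

View pics/held.png

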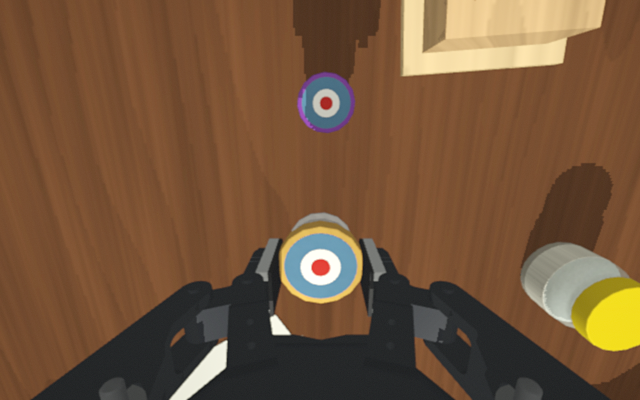

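The medallion is held at (320,267), looking level; I'll measure its pose in the hand from the face points.

Run:
```python
from h import *
s=env.state(); ci=env.camera_info('wrist'); im,d,W=snap('wrist')
v,u=np.mgrid[:400,:640]; m=((u-320)/28)**2+((v-265)/24)**2<1
P=W[m];P=P[np.isfinite(P).all(1)]; h=np.median(P[:,2]); P=P[abs(P[:,2]-h)<6]
c=P.mean(0); n=np.linalg.svd(P-c)[2][2]; print('h',h,'n',n,len(P),'ee',s['ee_pos'],s['eef_rot'])
red=(im[...,0]>150)&(im[...,1]<90)&(im[...,2]<90)&m; vv,uu=np.nonzero(red); print('red',plane_pts(ci,np.c_[uu,vv].mean(0)[None],h)-s['ee_pos'])
```

```text
h 137.06303201784203 n [-0.001299    0.00303263  0.99999456] 2084 ee [ 427.02688339 -230.52739515  119.37854018] [-1.79944805e+02 -5.23693034e-02  9.00110362e+01]
red [[-0.45861555 -0.21937918 17.68449183]]
```

Run:
```python
from h import *
x,y=555.0,-46.0
go([x,y,130],90,200)
c,s=goc([x,y,80],90,120); env.sleep(.2)
f0=np.mean([(env.sleep(.02),env.state()['wrist_force'])[1] for _ in range(5)],0)
z=c[2]
while 1:
    z-=1.0; env.move_l([c[0],c[1],z],[180,0,90],vel=25); s=env.state(); f=s['wrist_force']-f0; ez=s['ee_pos'][2]
    print(round(ez,1),f.round(1),end=' | ')
    if f[2]>3 or np.hypot(f[0],f[1])>5 or ez<53.5: break
s=env.state();print('\n',s['time'],s['ee_pos'],s['eef_rot'],s['wrist_force']-f0)
```

```text
t 11.11 ee [554.86 -45.94  79.7 ] F [-0.35 -0.23 -1.24] w 41.2
78.6 [-0.9 -0.6  0.5] | 77.6 [ 0.4 -0.5 -0.3] | 76.6 [-0.1 -0.6  0.2] | 75.6 [ 0.2 -0.3  0.7] | 74.6 [-0.4  0.4 -0.1] | 73.6 [0.7 0.4 0.4] | 72.6 [ 0.1 -0.3  0.5] | 71.6 [0.2 0.3 0.1] | 70.6 [ 0.3  0.1 -0.6] | 69.6 [ 0.2 -0.5  0.2] | 68.6 [ 0.7 -0.5  0.1] | 67.6 [-0.2  1.   0.5] | 66.6 [-0.4  0.3  0.2] | 65.6 [ 0.5  0.1 -0.5] | 64.6 [ 0.6 -0.7 -0.8] | 63.6 [-0.8 -0.2  0. ] | 62.6 [-0.4  0.4 -0. ] | 61.6 [-0.2  0.1  0.4] | 60.6 [-0.2 -0.3  1.1] | 59.6 [-0.2 -0.2  0.7] | 58.6 [ 0.1 -1.1  0.3] | 57.6 [0.3 0.1 0.2] | 56.7 [ 0.2 -0.1  0.2] | 56.0 [-0.8 -0.3  3.8] | 
 17.3917 [555.04789799 -45.90900529  55.96497443] [1.79979686e+02 6.98557103e-03 9.00029101e+01] [-0.77975126 -0.25749319  3.84307411]
```

Contact is at the expected depth, on the balls. Release, rise and check, then go on to the pusher.

Run:
```python
from h import *
env.release(); env.sleep(.3); print(env.state()['time'],env.state()['wrist_force'])
go([555,-46,213],90,200); env.sleep(.1)
ci=env.camera_info('wrist'); im,d,W=snap('wrist','seated')
z=W[...,2]; near=np.hypot(W[...,0]-555,W[...,1]+46); near[~(z<120)]=999
P=W[near<15]; P=P[P[:,2]>60]; h=np.median(P[:,2]);c=P.mean(0);n=np.linalg.svd(P-c)[2][2]
top=np.median(z[(near>32)&(near<45)])
red=(im[...,0]>150)&(im[...,1]<90)&(im[...,2]<90)&(near<12); v,u=np.nonzero(red); print('red',plane_pts(ci,np.c_[u,v].mean(0)[None],h),'h',h,'top',top,'n',n)
print(env.state()['time'])
q=env.state()['joint_pos']
for yaw in(66.4,-23.6,156.4,-113.6): # tool y dir = yaw-90 or so
    for p in([426,219,160],[426,219,51],[555,-46,150]):
        j=env.inverse_kinematics(p,[180,0,yaw]); print(yaw,None if j is None else j.round(0))
```

```text
18.2 [-0.29467697 -0.65090619  0.27548547]
red [[554.2245003  -46.00047751  74.10227169]] h 74.10227169495708 top 54.61472270117299 n [-0.0076432   0.00289383  0.9999666 ]
19.2833
66.4 [ 14.  23. -53. 116.  23.  52. -75.]
66.4 [  4.  32. -42. 120.  34.  40. -84.]
66.4 [ 36.  30. -44. 106.  25.  55. -43.]
-23.6 [ -64.   18.   39.  118.  -15.   49. -130.]
-23.6 [ -62.   31.   39.  122.  -32.   38. -115.]
-23.6 [  22.   25.  -25.  107.   13.   51. -123.]
156.4 [ 23.  29. -66. 116.  33.  56.   7.]
156.4 [ 12.  37. -53. 120.  43.  45.  -1.]
156.4 [ 48.  38. -63. 106.  39.  61.  36.]
-113.6 [ 30.  43. -82. 116.  48.  67.  83.]
-113.6 [ 24.  52. -72. 119.  60.  59.  76.]
-113.6 [ 55.  52. -80. 106.  54.  73. 115.]
```

The medallion sits level and proud: its face is 19.5 mm above the wood, centred within 1 mm. Next, the pusher.

Run:
```python
from h import *
go([426,219,250],66.4,l=False); env.sleep(.1)
s=env.state(); im,d,W=snap('wrist','push')
z=W[...,2]; m=(z>90)&(z<105)&(np.hypot(W[...,0]-426,W[...,1]-219)<32)
m=cv2.morphologyEx(m.astype(np.uint8),cv2.MORPH_OPEN,np.ones((3,3)))>0
P=W[m]; r=cv2.minAreaRect(P[:,:2].astype(np.float32)); print(len(P),r,P.mean(0),s['time'],s['ee_pos'])
```

```text
743 ((425.6314392089844, 219.5595245361328), (29.59095001220703, 29.910091400146484), 65.41191101074219) [425.91532268 220.17972973  96.08350084] 20.525 [426.95579937 217.61310798 249.66056194]
```

Run:
```python
from h import *
Y=65.6
go([425.7,219.6,130],Y,200)
c,s=goc([425.7,219.6,51],Y,120); 
env.grasp(); env.sleep(.1); s=env.state();print(s['width'],s['grasp_force'],s['ee_pos'],s['wrist_force'])
go([s['ee_pos'][0],s['ee_pos'][1],160],Y,150); print(env.state()['ee_pos'],env.state()['wrist_force'])
go([554.8,-46.1,160],Y,220)
c,s=goc([554.8,-46.1,130],Y,120)
np.save('c.npy',c); print(s['eef_rot'],s['width'])
f0=np.mean([(env.sleep(.03),env.state()['wrist_force'])[1] for _ in range(8)],0); np.save('f0.npy',f0);print(f0,env.state()['time'])
snap('scene','overmed')
im=cv2.imread('pics/overmed.png')[80:300,180:500]; cv2.imwrite('pics/overmed_c.png',cv2.resize(im,None,fx=2,fy=2))
```

```text
t 22.93 ee [425.51 219.63  50.76] F [-0.52 -0.48 -0.82] w 85.3
29.05754080239777 59.688915610313416 [425.72163515 219.77801631  50.91455603] [0.56251236 0.93003636 1.55303002]
[425.14694272 219.05688694 159.19035044] [-0.3982141   0.4761832  -1.80716039]
t 27.15 ee [554.63 -45.94 129.71] F [-0.81 -0.4  -1.08] w 29.0
[-1.79999306e+02 -1.43742619e-04  6.56042824e+01] 28.98539267374277
[-0.11452567  0.12127485 -2.15348566] 27.4167
```

View pics/overmed_c.png

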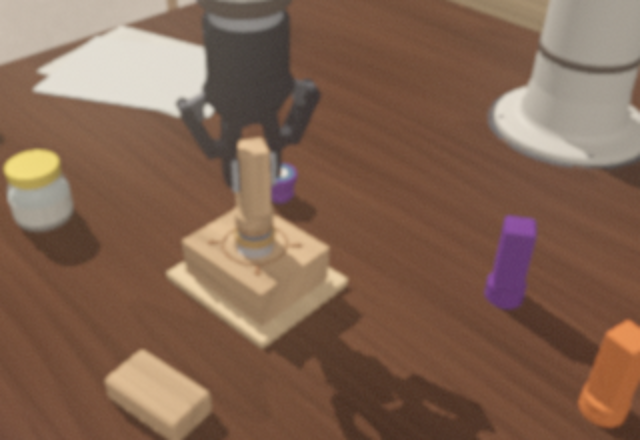

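The pusher hangs upright over the proud medallion, crop (255,225). Press in small force-checked steps.

Run:
```python
from h import *
c=np.load('c.npy'); f0=np.load('f0.npy'); z=c[2]; O=[180,0,65.6]
def F(n=4):
    return np.mean([(env.sleep(.01),env.state()['wrist_force'][2]-f0[2])[1] for _ in range(n)])
log=[];f=0;held=None;fm=[]
while env.state()['time']<50:
    ez=env.state()['ee_pos'][2]
    if f<2: dz=.5
    elif f<12: dz=.3
    elif f<17: dz=.15
    elif f<19: dz=.08
    elif f>21: dz=-.08
    else: dz=0
    if ez<105 and f<2: print('too deep');break
    if dz: z-=dz; env.move_l([c[0],c[1],z],O,vel=15)
    f=F(); t=env.state()['time']; log.append((round(t,2),round(ez,2),round(f,1)))
    home=ez<119 and f>17.3
    if home and held is None: held=t
    if not home: held=None
    if held and t-held>1.5: break
print(*log); print(env.state()['ee_pos'],env.state()['eef_rot'])
```

```text
(27.75, np.float64(129.69), np.float64(0.4)) (28.03, np.float64(129.16), np.float64(0.5)) (28.32, np.float64(128.68), np.float64(0.6)) (28.6, np.float64(128.18), np.float64(0.2)) (28.88, np.float64(127.68), np.float64(0.2)) (29.17, np.float64(127.19), np.float64(-0.0)) (29.45, np.float64(126.67), np.float64(0.2)) (29.73, np.float64(126.18), np.float64(0.0)) (30.02, np.float64(125.67), np.float64(0.2)) (30.3, np.float64(125.16), np.float64(0.7)) (30.58, np.float64(124.68), np.float64(0.4)) (30.87, np.float64(124.21), np.float64(2.1)) (31.15, np.float64(123.89), np.float64(4.8)) (31.43, np.float64(123.7), np.float64(7.1)) (31.72, np.float64(123.45), np.float64(7.4)) (32.0, np.float64(123.14), np.float64(7.0)) (32.28, np.float64(122.9), np.float64(8.9)) (32.57, np.float64(122.78), np.float64(8.8)) (32.85, np.float64(122.51), np.float64(8.7)) (33.13, np.float64(122.18), np.float64(9.1)) (33.42, np.float64(122.02), np.float64(10.8)) (33.7, np.float64(121.86), np.float64(11.1)) (33.98, np.float64(121.56), np.float64(9.2)) (34.27, np.float64(121.17), np.float64(8.0)) (34.55, np.float64(120.
[... 1447 characters left out ...]
, np.float64(19.3)) (41.9, np.float64(113.76), np.float64(19.3)) (41.93, np.float64(113.76), np.float64(19.9)) (41.97, np.float64(113.78), np.float64(19.7)) (42.0, np.float64(113.74), np.float64(19.3)) (42.03, np.float64(113.76), np.float64(19.7)) (42.07, np.float64(113.77), np.float64(19.2)) (42.1, np.float64(113.76), np.float64(19.4)) (42.13, np.float64(113.77), np.float64(19.4)) (42.17, np.float64(113.75), np.float64(19.3)) (42.2, np.float64(113.77), np.float64(19.3)) (42.23, np.float64(113.76), np.float64(19.5)) (42.27, np.float64(113.78), np.float64(19.5)) (42.3, np.float64(113.79), np.float64(19.7))
[554.77229901 -45.85021185 113.78240357] [1.79955352e+02 6.60767194e-02 6.56039845e+01]
```

Snap occurred, and the pressure has been about 19 N for 2 s at home. Stand the pusher back in its old spot.

Run:
```python
from h import *
Y=65.6
go([554.8,-46.1,165],Y,120)
ci=env.camera_info('wrist')
go([425.7,219.6,165],Y,220); go([425.7,219.6,60],Y,150)
c,s=goc([425.7,219.6,53.5],Y,60,n=1)
f0=np.mean([(env.sleep(.02),env.state()['wrist_force'][2])[1] for _ in range(5)]); z=c[2]
for _ in range(16):
    z-=.3; env.move_l([c[0],c[1],z],[180,0,Y],vel=15); env.sleep(.03); f=np.mean([(env.sleep(.01),env.state()['wrist_force'][2])[1] for _ in range(3)])-f0
    if f>2.5: break
print(f,env.state()['ee_pos'],env.state()['time'])
env.release(); env.sleep(.2)
go([425.7,219.6,200],Y,150); go([480,120,250],Y,200); env.sleep(.2)
print(env.state()['time'])
im,d,W=snap('top','end'); z=W[...,2]
a=W[(np.hypot(W[...,0]-555,W[...,1]+46)<14)&(z<120)]; b=W[(np.hypot(W[...,0]-425.7,W[...,1]-219.6)<30)&(z>85)&(z<120)]
print('med',np.median(a,0),'wood',np.median(z[(np.hypot(W[...,0]-555,W[...,1]+46)<48)&(np.hypot(W[...,0]-555,W[...,1]+46)>32)&(z<120)]),'push',np.median(b,0) if len(b) else None,len(b))
snap('scene','end_s')
```

```text
t 45.94 ee [425.51 219.56  53.25] F [ 0.3   1.05 -2.3 ] w 29.0
2.705085205457123 [425.5311954  219.60091321  50.93369026] 48.4917
51.3833
med [554.93789186 -45.40985574  64.12279491] wood 54.94885065513059 push None 0
```

View pics/end_s.png

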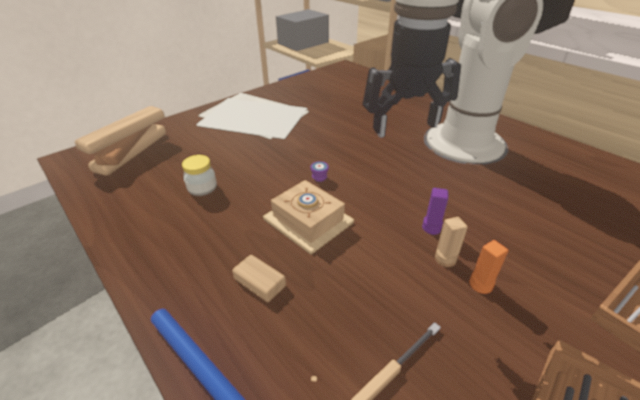

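The medallion is home at (307,200), with its face 9.2 mm above the wood, and the pusher stands upright at (450,242). Everything else is undisturbed. The top view of the pusher was simply blocked by the arm.

```bash
python3 -c "
from workcell import env
print(env.close_job())"
```

```text
the job is handed in; nothing more can be done
None
```

The medallion is snapped fully home and was pressed at about 19 N (15 N or more for about 2 s), the pusher stands upright back at its original spot on the bench, and the job was handed in at about 51 s; no verdict was returned.

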